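# Close the nailing jig on a heel lift

## Robot

A 7-joint arm with a two-finger parallel gripper is mounted at the origin on a cart in front of the work surface, level with it; the furniture and walls round the work are solid. World frame = base frame: x ahead of the robot, y to its left, z up, the work surface at z = 0. Lengths are in m, angles in rad, forces in N, time in s.
With the tool pointing down it reaches from about 0.4 to 0.85 m from the base axis. Payload 4.5 kg.
Tool frame: the origin (TCP) lies where the fingers leave the gripper's body, on its centre line; the fingertips stand 64 mm ahead of it and the grasp point (between the pads) lies 45 mm ahead of it; z points along the fingers, y is the direction in which the jaws open and shut (so a half turn about z gives the same grasp; the last joint's range is limited). The gripper opens to 88 mm and grips with 3 to 60 N. Pads are 18 mm wide; open, the fingers measure 123 mm over their backs; the gripper's body (75 mm by 187 mm) begins 45 mm behind the grasp point.
Start: joints at [-1.26, 0.689, -0.195, 1.565, 0.157, 0.902, -0.215], TCP at [0.171, 0.601, 0.303] pointing down, gripper open.
Joint ranges: [-3.01, 3.01], [-0.46, 2.08], [-1.47, 1.51], [0.13, 2.56], [-1, 4.14], [0.04, 2.09], [-2.66, 2.66]. Speed limits (rad/s): [2.57, 2.57, 3.14, 3.14, 3.14, 3.14, 3.14].

## Interface

Orientations are given as a unit quaternion [x, y, z, w].
In Python, from plant import monitor, snapshot, workorder, finder gives the robot as it stands.
- The arm moves only by the tool carry_out, never from a script. Its argument "motion" is one flat list of numbers, 6 for each row, row after row: the shift along the tool's x, y, z in cm, then the turn, a rotation vector about the tool's x, y, z in rad. In form: [x, y, z, rx, ry, rz, x, y, z, rx, ry, rz, ...]. A call has 1 to 8 rows; each row shifts and turns the commanded pose from where the row before left it, along the tool's axes as they then stand; what a row does not reach is not made up. A row lasts 1/8 s, in which the tool goes at most 62.5 mm and 10.7 degrees, less where a joint would pass 70% of its speed; a pose out of reach is approached as far as the arm can. A call with a gripper value outside its range is refused whole. "hand" is the finger opening in cm, from 0 to 8.81, set as the call begins (left out, the last holds). The fingers move at their own pace and stop on an object; "grip_force" is the grip in N (left out, the last holds). Time passes only in rows, so rows that do not move let the fingers close. It gives the time, the measured TCP pose, the force and the opening at its end, in the units of the state.
- monitor.get_state(): the state, without advancing time (a new reading comes with each control period).
- snapshot(name): name is "scene" or "top" or "wrist"; returns a dict with "frame" (384x512x3 uint8, red, green, blue), "range_z" (384x512 float32, m along the optical axis (not along the pixel's ray), 0 where there is no reading), "fx", "fy", "cx", "cy" (pixels), "rvec" (rotation vector, rad) and "tvec" (3), from world to camera coordinates, as OpenCV has them; the wrist camera has in their place "hand_eye" (4x4, takes a point from camera to tool coordinates, whose origin is the TCP and whose axes are the flange's). Camera axes: x right, y down, z forward; pixel columns grow to the right and rows downward; lengths in m; the calibration is good to about 2 mm. The wrist camera is an equidistant fisheye: a pixel r from the principal point sees the ray r / f radians off the axis. A picture is of the moment at which its call begins: read the wrist's pose just before it.
- workorder.finish_job(): hands the job in, once; it reports no verdict.
Trained networks look in a picture, given as the dict that the camera call returned (one of the last four; its "shot" number tells which), for a name from the list of things; names that differ only in an ending like _2 or _b are one class to them, and where a whole thing is asked for, a point or a joint stands for the part that bears it (a point fixed in the world has none). Each returns a list of dicts, best first, with "p" (0 to 1); they miss things now and then, are a little off and sometimes report something else, mostly with a low value. They report only what shows in the picture. A call takes as long as a camera call. They do not tell look-alikes from the thing itself.
- finder.masks_of(picture, thing): "pixels" (384x512 bool, what is visible of it) and "extent" ([left, top, right, bottom] in pixels, round what is visible of it).
The state is a dict: "clock": time; "q": joint angles; "qd": joint speeds; "joint_torque": joint torques, N m; "tool_pos": TCP position; "eef_rot": TCP orientation; "contact_force": force on the tool from outside, world axes, zero at the start; "moment": the same for the moment, N m; "opening": opening from 0.0 (shut) to 1.0 (fully open).
Only numpy, scipy, OpenCV 4.12 (cv2) and the standard library are available. Lean on these libraries where they do the work, as an engineer would, in place of code of your own. Each camera call takes 0.05 s, during which the arm holds its last target. There are 200 camera calls.

## Task

Get the heel lift ready for nailing: with a fingertip push the dark brown heel lift along the jig's board until it sits fully home in the vee stop. Then fold the sprung steel flap over it and, keeping it pressed down, push it by its red rib until its edge is tucked all the way under the retaining lip, so that the flap stays shut when you let go. Nothing needs gripping: the heel lift is only pushed, never picked up. Leave the spare lift, the tack tin and the awl where they lie.

Things in the scene. Friction and masses are not known exactly. Their poses are not given: they have to be found in the camera images.
- jig: Nailing jig, fixed: beech board 166 x 190 mm, 18 mm thick. Origin on the bench under the nest's centre. Its axes serve for all sizes here: +x the way the lift goes in, +y to the flap's hinge, -y to the lip. Two rails 8 mm high: inner faces 70 mm apart at x = -32 to 34 mm, flared to 85 mm apart at x = -83; between them a vee stop, 9 mm high, at x = 20 to 34
- nest (a point): Where the heel lift's centre is when it is home against the vee stop: 23 mm above the bench, 5 mm above the board's top, over the jig's origin; axes as the jig's
- lift_centre (a point): Centre, half-way up, of the dark brown heel lift: D-shaped leather, 65 mm long, 67 wide, 10 thick, 30 g, loose and flat on the board between the rails, 40 to 62 mm short of home at the start. Its round end looks to the vee; its straight edge, 32 mm from this point, looks to the jig's -x: push there, in the middle, 2 to 8 mm above the board
- flap (a joint): Flap angle, rad: 0 = flat over the nest, 1.57 upright, 2.1 as found, leaning back towards +y. A spring always pushes it open (about 1 N at its edge when flat): let go untucked it flies open; tucked it rises to about 0.04. Steel plate 58 mm wide (along the jig's x), 4 thick, edge 103 mm from the pin; flat, its top is 33.5 mm above the bench, 1.5 mm clear of the lift, and goes no lower
- flap_slide (a joint): How far the flap and its pin are slid along the slots of the hinge towards the lip (jig's -y), m: 0 to 0.004 at the start, 0.018 fully home. Moves stiffly (about 7 N) and stays where left. Fold the flap down while this is under 0.005, so that its edge comes down in front of the lip and not upon it; then slide it home
- flap_hinge (a point): Middle of the hinge pin, the flap's turning axis (along the jig's x), 31.5 mm above the bench, 68 mm from the jig's origin to +y when flap_slide is 0. Steel cheeks stand 42 to 47 mm either side of it along x, 45 mm above the bench at the top; a thin stop bar joins them 11 mm behind (+y of) the pin, no higher
- rib_foot (a point): Foot of the red rib on the flap's outer face (upper when folded), on the rib's side that looks to the hinge, 80 mm from the pin, mid-length. Rib: 58 mm long (along the jig's x), 6 thick, 10 high. The flap's free edge is 23 mm beyond. A fingertip on the plate here, on the hinge side, can press the flap down and push the rib towards the lip
- lip_edge (a point): Middle of the entry under the fixed steel retaining lip, on its underside: 37 mm above the bench, 46 mm from the jig's origin to -y; lip 64 mm wide (along x), 3.5 mm of room over the flat flap. A flare in front reaches 5 mm nearer the nest, up to 44 mm above the bench. The flat flap's edge is 11 mm short of this point at flap_slide 0, 7 mm past it when home
- spare_lift: Light tan heel lift, 65 x 69 x 10 mm, flat on the bench left of the jig; origin under its centre. To be left alone
- tack_tin: Open round tin of tacks, 68 mm across, 24 mm high, on the bench right of the jig; origin under its centre. To be left alone
- awl: Awl with wooden handle, 155 mm long, 29 mm thick, on the bench right of the jig; origin under its middle. To be left alone
Things that resemble listed ones, but are neither listed nor needed, are in the scene too. What is shaped like the part that bears lift_centre but blue or pink is not meant.

How it is judged:
On the way, in this order (a step that is already met when the one before it is completed fails the run):
1. the heel lift is home in the vee stop, with the flap still open (horizontal distance between lift_centre and nest below 0.004 m and angle between the x axis of lift_centre and the x axis of nest, either way round below 0.08 rad and value of joint flap above 1.2 rad), for 0.2 s.
2. the flap is folded down in front of the lip, not yet under it (value of joint flap below 0.09 rad and value of joint flap_slide below 0.009 m).
At the end, for the whole second after the job is handed in: The heel lift lies in the nest within 4 mm and 0.08 rad of home, flat on the board; the flap stays folded over it (below 0.07 rad, at rest) with its edge under the lip, slid at least 14 of its 18 mm; spare lift, tack tin and awl within 15 mm of where they were (value of joint flap below 0.07 rad and value of joint flap_slide above 0.014 m and velocity of joint flap below 0.05 rad/s and horizontal distance between lift_centre and nest below 0.004 m and angle between the x axis of lift_centre and the x axis of nest, either way round below 0.08 rad and height (world z) of lift_centre below 0.027 m and linear speed of heel_lift below 0.02 m/s and distance of each of spare_lift, tack_tin, awl from where it was at the start of the episode below 0.015 m); the robot touches nothing.
It fails at once if the heel lift is picked up off the board (height (world z) of lift_centre above 0.033 m).
It fails at once if the spare lift, the tack tin or the awl is moved or picked up (distance of any of spare_lift, tack_tin, awl from where it was at the start of the episode above 0.015 m).
It also fails if it takes over 56 s, if anything falls off the work surface, if the arm or the gripper's body presses on something with over 40 N, if the wrist force passes 120 N, or if a joint passes its speed limit or range.

## Working session

There is one attempt and no reset: what is moved stays moved. The work goes in short steps, Python scripts to look and compute and a tool call to move; the robot and the scene stay as the last step left them, time stands still between calls to the robot, and variables do not carry over. Pictures are saved under pics/ and viewed, about 8 in all and at most 12, crops included, and the job is handed in when it is done.

Besides the shell and the picture viewer there is one more tool, called after ">>>" as name(argument=value, ...), one argument or row to a line, values as JSON. carry_out: Moves the arm, as the interface text tells. Its arguments: {"type":"object","properties":{"motion":{"type":"array"},"hand":{"type":"number"},"grip_force":{"type":"number"}},"required":["motion"]}

```bash
mkdir -p pics; ls; cat > h.py <<'E'
import numpy as np, cv2
from scipy.spatial.transform import Rotation as R
from plant import monitor, snapshot, workorder, finder
def cloud(p):
    z=p["range_z"]; v,u=np.indices(z.shape)
    c=np.stack([(u-p["cx"])/p["fx"]*z,(v-p["cy"])/p["fy"]*z,z],-1)
    M=R.from_rotvec(np.ravel(p["rvec"])).as_matrix()
    w=(c-np.ravel(p["tvec"]))@M
    w[z<=0]=np.nan
    return w
def save(p,n): cv2.imwrite(f"pics/{n}.png",p["frame"][:,:,::-1])
E
python3 - <<'E'
from h import *
s=monitor.get_state(); print(s["clock"],s["tool_pos"],s["eef_rot"],s["opening"])
ims=[]
for n in ["scene","top"]:
    p=snapshot(n); save(p,n); w=cloud(p)
    for t in ["jig","lift_centre","flap","rib_foot","spare_lift","tack_tin","awl"]:
        for d in finder.masks_of(p,t)[:3]:
            q=w[d["pixels"]]; print(n,t,round(d["p"],2),d["extent"],np.nanmedian(q,0).round(3),np.nanmin(q,0).round(3),np.nanmax(q,0).round(3))
    ims.append(p["frame"])
E
```

```text
pics
0.0 [0.17068086 0.60070477 0.30191896] [ 1.37912274e-01  9.90444025e-01 -9.13815776e-04 -5.26220532e-05] 0.998061856152524
scene jig 0.6 [239.6, 186.9, 352.5, 260.3] [0.526 0.009 0.018] [ 0.431 -0.174 -0.003] [0.667 0.089 0.121]
scene lift_centre 0.95 [215.3, 177.5, 244.8, 198.7] [ 0.716 -0.02   0.009] [ 0.675 -0.059 -0.001] [0.753 0.015 0.013]
scene lift_centre 0.85 [174.8, 252.9, 213.0, 284.8] [0.585 0.2   0.009] [ 0.556  0.154 -0.003] [0.634 0.239 0.012]
scene lift_centre 0.77 [297.7, 209.3, 338.0, 235.8] [ 0.496 -0.044  0.027] [ 0.463 -0.088  0.018] [ 0.533 -0.004  0.046]
scene flap 0.56 [246.4, 198.9, 288.1, 227.5] [0.529 0.072 0.1  ] [ 0.499 -0.025 -0.   ] [0.66  0.089 0.121]
scene rib_foot 0.73 [247.1, 197.8, 286.3, 227.1] [0.529 0.072 0.1  ] [ 0.499 -0.048 -0.001] [0.661 0.089 0.121]
scene spare_lift 0.64 [272.1, 256.9, 316.5, 293.6] [0.439 0.09  0.009] [ 0.408  0.048 -0.002] [0.485 0.126 0.013]
scene tack_tin 0.95 [282.4, 159.3, 311.3, 185.4] [ 0.657 -0.185  0.011] [ 0.601 -0.249 -0.002] [ 0.711 -0.14   0.029]
scene awl 0.89 [297.6, 176.8, 342.3, 195.0] [ 0.568 -0.158  
[... 575 characters left out ...]
499 0.019 0.03 ] [0.568 0.086 0.123]
top rib_foot 0.7 [226.7, 196.5, 258.9, 232.2] [0.534 0.056 0.08 ] [0.501 0.021 0.   ] [0.568 0.087 0.123]
top spare_lift 0.96 [213.0, 241.3, 243.0, 271.1] [0.443 0.084 0.01 ] [ 0.408  0.052 -0.001] [0.477 0.123 0.015]
top spare_lift 0.66 [224.3, 197.7, 259.2, 233.1] [0.534 0.056 0.081] [0.501 0.021 0.031] [0.566 0.087 0.123]
top tack_tin 0.86 [332.5, 145.9, 369.1, 174.7] [ 0.654 -0.184  0.003] [ 0.619 -0.22  -0.003] [ 0.687 -0.147  0.027]
top tack_tin 0.16 [225.6, 196.8, 260.1, 234.7] [0.534 0.055 0.08 ] [ 0.499  0.019 -0.   ] [0.568 0.095 0.123]
top awl 0.82 [325.4, 175.4, 357.6, 216.6] [ 0.577 -0.16   0.024] [ 0.531 -0.191  0.011] [ 0.616 -0.132  0.032]
```

```bash
python3 -c "
import cv2,numpy as np
a=cv2.imread('pics/scene.png');b=cv2.imread('pics/top.png')
cv2.imwrite('pics/both.png',cv2.resize(np.vstack([a,b]),None,fx=.78,fy=.78))"
```

```text
(no output)
```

View pics/both.png

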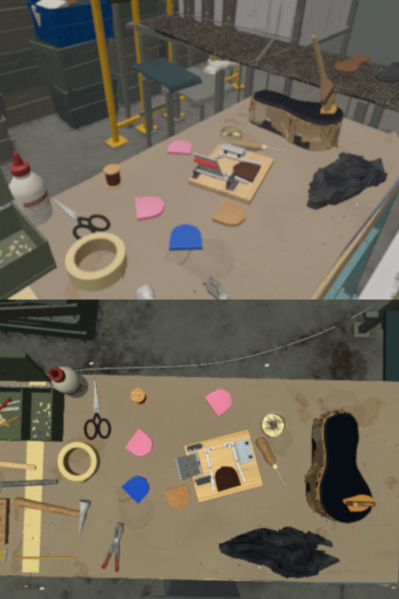

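```bash
python3 - <<'E'
from h import *
p=snapshot("top"); w=cloud(p); f=p["frame"]
reg=(np.abs(w[...,0]-.54)<.16)&(np.abs(w[...,1]+.03)<.16)
for lo,hi in [(.012,.022),(.013,.05)]:
    m=reg&(w[...,2]>lo)&(w[...,2]<hi)
    m=cv2.morphologyEx(m.astype(np.uint8),cv2.MORPH_OPEN,np.ones((3,3)))
    n,l,st,c=cv2.connectedComponentsWithStats(m)
    k=1+np.argmax(st[1:,4]); q=w[l==k][:,:2]
    print(st[k],cv2.minAreaRect((q*1000).astype(np.float32)))
c=f[155:275,210:350]; c=cv2.resize(c,None,fx=5.5,fy=5,interpolation=cv2.INTER_CUBIC)
cv2.imwrite("pics/crop.png",c[:,:,::-1])
s=monitor.get_state();print(p["fx"],R.from_quat(s["eef_rot"]).as_matrix().round(3))
w2=snapshot("wrist");print(w2["hand_eye"],w2["fx"],w2["cx"],w2["cy"])
E
```

```text
[ 247  167   90   93 3661] ((534.9317626953125, -41.508155822753906), (165.95738220214844, 190.1270751953125), 15.97064208984375)
[ 236  167  101   93 6192] ((534.9317626953125, -41.508155822753906), (165.95738220214844, 190.1270751953125), 15.97064208984375)
399.11200114144685 [[-0.962  0.273  0.   ]
 [ 0.273  0.962  0.   ]
 [-0.     0.    -1.   ]]
[[-1.89932898e-03 -9.45885923e-01 -3.24493779e-01  8.43908061e-02]
 [ 9.99998156e-01 -1.88877360e-03 -3.47498543e-04 -9.79705243e-04]
 [-2.84201305e-04 -3.24493841e-01  9.45887766e-01 -8.32211920e-02]
 [ 0.00000000e+00  0.00000000e+00  0.00000000e+00  1.00000000e+00]] 297.3186396354542 249.76899572370596 193.5163447770218
```

View pics/crop.png

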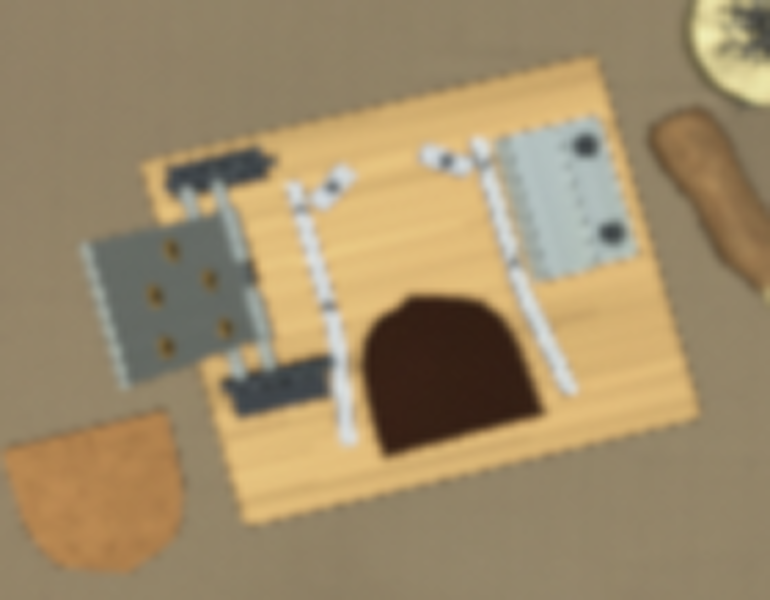

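```bash
python3 - <<'E'
from h import *
p=snapshot("top"); w=cloud(p); f=p["frame"].astype(int)
a=np.deg2rad(15.97);c,s=np.cos(a),np.sin(a)
d=w[...,:2]-[.53493,-.04151]
b=np.stack([c*d[...,0]+s*d[...,1],-s*d[...,0]+c*d[...,1]],-1)*1000; z=w[...,2]*1000
inb=(np.abs(b[...,0])<84)&(np.abs(b[...,1])<130)
wh=inb&(f.min(-1)>185)&(z<35)
print("white",wh.sum()); q=np.c_[b[wh],z[wh]]; print(q[np.argsort(q[:,0])].round(0).tolist())
dk=inb&(f.max(-1)<90)&(z<35)&(f[...,0]-f[...,2]>15); q=np.c_[b[dk],z[dk]];print("lift",dk.sum(),np.median(q,0),q.min(0),q.max(0),cv2.minAreaRect(q[:,:2].astype(np.float32)))
lp=inb&(z>33)&(b[...,1]<-20);q=np.c_[b[lp],z[lp]];print("lip",lp.sum(),q.min(0),q.max(0),np.median(q,0))
ch=inb&(z>38)&(z<50)&(b[...,1]>20);q=np.c_[b[ch],z[ch]];print("cheek/flap",q.round(0).tolist()[:60])
fl=inb&(z>52)&(b[...,1]>20);q=np.c_[b[fl],z[fl]];print("flap",q.min(0),q.max(0),np.polyfit(q[:,1],q[:,2],1))
E
```

```text
white 238
[[-55.0, 46.0, 26.0], [-55.0, -47.0, 26.0], [-55.0, -45.0, 24.0], [-54.0, -43.0, 27.0], [-54.0, 43.0, 27.0], [-53.0, 45.0, 26.0], [-53.0, 47.0, 25.0], [-52.0, -46.0, 25.0], [-52.0, 42.0, 26.0], [-52.0, -43.0, 27.0], [-51.0, 44.0, 25.0], [-51.0, 46.0, 25.0], [-50.0, -46.0, 25.0], [-50.0, -44.0, 26.0], [-49.0, -42.0, 25.0], [-49.0, 44.0, 27.0], [-48.0, 46.0, 27.0], [-47.0, -44.0, 29.0], [-47.0, 43.0, 25.0], [-47.0, -42.0, 27.0], [-46.0, 45.0, 27.0], [-45.0, -45.0, 26.0], [-45.0, -43.0, 24.0], [-45.0, 43.0, 26.0], [-45.0, 45.0, 23.0], [-44.0, -46.0, 24.0], [-43.0, -43.0, 26.0], [-43.0, 42.0, 28.0], [-42.0, 44.0, 26.0], [-42.0, -41.0, 27.0], [-41.0, 42.0, 24.0], [-41.0, -44.0, 26.0], [-40.0, 44.0, 26.0], [-40.0, -42.0, 27.0], [-39.0, -45.0, 26.0], [-38.0, 41.0, 27.0], [-38.0, -42.0, 26.0], [-38.0, 43.0, 27.0], [-37.0, -40.0, 27.0], [-36.0, 41.0, 26.0], [-36.0, 43.0, 25.0], [-36.0, -43.0, 25.0], [-35.0, 45.0, 25.0], [-35.0, -41.0, 27.0], [-34.0, 40.0, 26.0], [-34.0, 42.0, 25.0], [-34.0, -44.0, 26.0], [-33.0, 44.0, 25.0], [-33.0, -41.0, 27.0], [-33.0, -39.0, 26.0], [-32.0, 39.0, 
[... 4861 characters left out ...]
, 46.0], [69.0, 65.0, 44.0], [68.0, 63.0, 47.0], [68.0, 61.0, 45.0], [67.0, 59.0, 44.0], [72.0, 86.0, 48.0], [71.0, 84.0, 45.0], [71.0, 82.0, 44.0], [70.0, 80.0, 44.0], [70.0, 78.0, 44.0], [69.0, 76.0, 44.0], [69.0, 74.0, 46.0], [68.0, 71.0, 47.0], [68.0, 69.0, 47.0], [67.0, 67.0, 42.0], [70.0, 87.0, 44.0], [69.0, 84.0, 47.0], [69.0, 82.0, 46.0], [68.0, 80.0, 47.0], [68.0, 78.0, 44.0], [67.0, 76.0, 46.0], [68.0, 87.0, 45.0], [67.0, 85.0, 47.0], [66.0, 81.0, 44.0], [66.0, 79.0, 39.0], [65.0, 77.0, 43.0], [64.0, 81.0, 44.0], [64.0, 79.0, 44.0], [63.0, 77.0, 41.0], [62.0, 82.0, 42.0]]
flap [-3.96468408 75.84183243 52.07667232] [ 53.98825728 120.53085512 123.42901676] [  1.66341655 -75.17790334]
```

```bash
cat >> h.py <<'E'
YAW=np.deg2rad(15.97); ORG=np.array([.5590,-.0346,0])
J=R.from_euler('z',YAW)
RT=R.from_matrix(np.c_[J.apply([0,1,0]),J.apply([1,0,0]),[0,0,-1]])  # tool x=jig y, y=jig x, z down
def tcp_w(tip): return ORG+J.apply(np.array(tip)/1000.)+[0,0,.064]
def tip_j(s): return J.inv().apply(np.array(s["tool_pos"])-ORG-[0,0,.064])*1000
def report():
    s=monitor.get_state(); print(s["clock"],"tip jig mm",tip_j(s).round(1),"F jig",J.inv().apply(s["contact_force"]).round(1),
      "rot err",(R.from_quat(s["eef_rot"]).inv()*RT).as_rotvec().round(4)); return s
E
python3 - <<'E'
from h import *
s=report(); p=np.array(s["tool_pos"]); r=R.from_quat(s["eef_rot"])
tot=(r.inv()*RT).as_rotvec(); print(tot)
A=np.array([.42,.33,.30]); B=tcp_w([-122,0,180])
pts=[p+(A-p)*(i+1)/8 for i in range(8)]+[A+(B-A)*(i+1)/8 for i in range(8)]
for k,q in enumerate(pts):
    print(np.r_[(r.inv().apply(q-p)*100).round(2),(tot/8 if k<8 else tot*0).round(3)].tolist())
    p=q; r=r*R.from_rotvec(tot/8 if k<8 else tot*0)
E
```

```text
0.95 tip jig mm [-198.3  718.1  238.8] F jig [ 0.5 -0.2 -0.2] rot err [ 1.0000e-04 -1.0000e-04  1.0153e+00]
[ 6.26432637e-05 -1.22846694e-04  1.01528674e+00]
[-3.92, -2.41, 0.03, 0.0, -0.0, 0.127]
[-4.2, -1.89, 0.03, 0.0, -0.0, 0.127]
[-4.4, -1.35, 0.03, 0.0, -0.0, 0.127]
[-4.54, -0.78, 0.03, 0.0, -0.0, 0.127]
[-4.6, -0.2, 0.03, 0.0, -0.0, 0.127]
[-4.59, 0.38, 0.03, 0.0, -0.0, 0.127]
[-4.5, 0.96, 0.03, 0.0, -0.0, 0.127]
[-4.34, 1.52, 0.03, 0.0, -0.0, 0.127]
[-4.86, -1.11, 0.7, 0.0, -0.0, 0.0]
[-4.86, -1.11, 0.7, 0.0, -0.0, 0.0]
[-4.86, -1.11, 0.7, 0.0, -0.0, 0.0]
[-4.86, -1.11, 0.7, 0.0, -0.0, 0.0]
[-4.86, -1.11, 0.7, 0.0, -0.0, 0.0]
[-4.86, -1.11, 0.7, 0.0, -0.0, 0.0]
[-4.86, -1.11, 0.7, 0.0, -0.0, 0.0]
[-4.86, -1.11, 0.7, 0.0, -0.0, 0.0]
```

>>> carry_out(
  motion=[-3.92,-2.41,0,0,0,0.127,-4.2,-1.89,0,0,0,0.127,-4.4,-1.35,0,0,0,0.127,-4.54,-0.78,0,0,0,0.127,-4.6,-0.2,0,0,0,0.127,-4.59,0.38,0,0,0,0.127,-4.5,0.96,0,0,0,0.127,-4.34,1.52,0,0,0,0.127],
  hand=0,
  grip_force=20,
)

```text
clock: 1.95
tool_pos: [0.4208, 0.3289, 0.303]
eef_rot: [0.604, 0.797, 0.0, -0.0]
contact_force: [0.6, -0.2, -0.1]
opening: 0.119
```

>>> carry_out(
  motion=[-4.86,-1.11,0.7,0,0,0,-4.86,-1.11,0.7,0,0,0,-4.86,-1.11,0.7,0,0,0,-4.86,-1.11,0.7,0,0,0,-4.86,-1.11,0.7,0,0,0,-4.86,-1.11,0.7,0,0,0,-4.86,-1.11,0.7,0,0,0,-4.86,-1.11,0.7,0,0,0],
)

```text
clock: 2.95
tool_pos: [0.4415, -0.0698, 0.2467]
eef_rot: [0.602, 0.798, 0.0, 0.0]
contact_force: [0.8, 0.6, -0.3]
opening: 0.007
```

```bash
cat >> h.py <<'E'
def wcloud():
    s=monitor.get_state(); p=snapshot("wrist"); z=p["range_z"]; v,u=np.indices(z.shape)
    x=(u-p["cx"]); y=(v-p["cy"]); r=np.hypot(x,y)+1e-9; th=r/p["fx"]
    t=np.tan(th); c=np.stack([x/r*t*z,y/r*t*z,z],-1); H=np.array(p["hand_eye"])
    w=R.from_quat(s["eef_rot"]).apply((c@H[:3,:3].T+H[:3,3]).reshape(-1,3)).reshape(c.shape)+s["tool_pos"]
    w[(z<=0)|(th>1.3)]=np.nan
    return p,J.inv().apply((w-ORG).reshape(-1,3)).reshape(w.shape)*1000
E
python3 - <<'E'
from h import *
report(); p,w=wcloud(); save(p,"w1"); f=p["frame"].astype(int)
for d in finder.masks_of(p,"lift_centre")[:3]:
    q=w[d["pixels"]]; q=q[np.isfinite(q[:,0])]; print(d["p"],d["extent"],np.median(q,0).round(1),np.percentile(q,[1,99],axis=0).round(1))
    print(cv2.minAreaRect(q[(q[:,2]>23)&(q[:,2]<33),:2].astype(np.float32)))
for n,m in {"lip":(w[...,2]>34)&(w[...,2]<48)&(w[...,1]<-30)&(w[...,1]>-80)&(np.abs(w[...,0])<60),
  "flap":(w[...,2]>55)&(w[...,1]>30)&(w[...,1]<150)&(np.abs(w[...,0])<60)&(w[...,2]<130)}.items():
    q=w[m]; print(n,len(q),np.percentile(q,[1,50,99],axis=0).round(1))
E
```

```text
2.95 tip jig mm [-122.6   -1.5  182.7] F jig [ 0.9  0.3 -0.3] rot err [ 0.0012  0.0001 -0.0004]
0.9 [428.5, 174.3, 471.0, 227.3] [153.5 -35.7  11. ] [[117.2 -70.6   2.7]
 [186.4  -3.1  12.9]]
((0.0, 0.0), (0.0, 0.0), 0.0)
0.79 [405.7, 0.0, 456.7, 30.0] [ 94.5 200.9  11.2] [[ 62.  178.1   3.2]
 [133.  222.8  13.2]]
((0.0, 0.0), (0.0, 0.0), 0.0)
0.63 [277.3, 141.6, 339.5, 202.4] [-62.6   1.   29.1] [[-89.4 -33.   22.4]
 [-28.7  32.   30.8]]
((-57.71356201171875, -0.5233268737792969), (63.56403732299805, 67.11589813232422), 1.4660135507583618)
lip 1123 [[-30.3 -68.6  39.1]
 [ -1.1 -55.2  43.1]
 [ 31.7 -42.9  45.2]]
flap 3268 [[-27.5  76.5  56. ]
 [ -2.3 100.9  97.6]
 [ 29.2 118.3 122.5]]
```

View pics/w1.png

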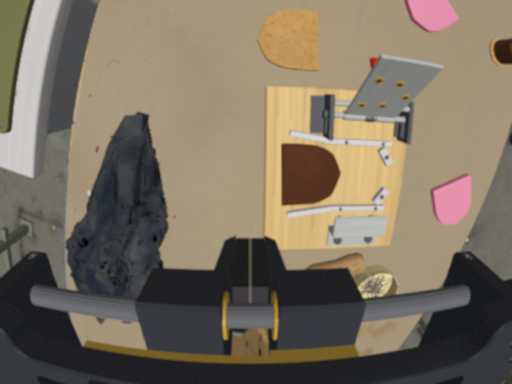

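>>> carry_out(
  motion=[0.1,0,4,0,0,0,0,0,4,0,0,0,0,0,4,0,0,0,0,0,2,0,0,0,0,0,1.5,0,0,0,0,0,0.4,0,0,0,0,0,0,0,0,0],
)

```text
clock: 3.92
tool_pos: [0.445, -0.0672, 0.0924]
eef_rot: [0.601, 0.799, -0.002, -0.004]
contact_force: [0.9, -1.1, 0.3]
opening: 0.004
```

```bash
python3 -c "
from h import *
report()"
```

```text
3.925 tip jig mm [-118.5   -0.    28.4] F jig [ 0.6 -1.4  0.3] rot err [-0.0072 -0.0037  0.0016]
```

>>> carry_out(
  motion=[0,0,0,0,0,0,0,0,0,0,0,0],
)

```text
clock: 4.18
tool_pos: [0.4448, -0.0679, 0.0928]
eef_rot: [0.602, 0.798, -0.002, -0.003]
contact_force: [0.4, -0.1, -0.3]
opening: 0.006
```

```bash
python3 -c "
from h import *
print(report())"
```

```text
4.175 tip jig mm [-118.9   -0.6   28.8] F jig [ 0.3 -0.2 -0.3] rot err [-0.0072 -0.0029 -0.0008]
{'clock': 4.175, 'q': array([ 0.06654893,  0.89347982, -0.02813388,  2.21693258,  0.501582  ,
        0.04460071, -0.17450291]), 'qd': array([ 0.0009582 ,  0.0007395 , -0.00017593,  0.00025208,  0.01728397,
       -0.00046761, -0.01271748]), 'joint_torque': array([-4.44849150e-02, -4.63170433e+01,  1.10290915e+00, -5.64963799e-01,
       -3.66110250e-02,  2.54798087e-02,  3.24090407e-02]), 'tool_pos': array([ 0.44480888, -0.0678886 ,  0.09279568]), 'eef_rot': array([ 0.60234531,  0.79822623, -0.00197709, -0.00333419]), 'contact_force': array([ 0.37357797, -0.05452994, -0.30589458]), 'moment': array([-0.06745792,  0.00710845,  0.01699988]), 'opening': 0.00643531633930287}
```

>>> carry_out(
  motion=[0,0.4,0,0.03,0,0,0,0.5,0,0.04,0,0,0,0,0.2,0,0,0,0,0,0.2,0,0,0,0,0,0,0,0,0],
)

```text
clock: 4.8
tool_pos: [0.4522, -0.0659, 0.0881]
eef_rot: [0.602, 0.798, -0.03, -0.025]
contact_force: [0.2, 0.5, 0.4]
opening: 0.002
```

```bash
cat >> h.py <<'E'
def tip_true(s=None):
    s=s or monitor.get_state(); r=R.from_quat(s["eef_rot"])
    t=J.inv().apply(np.array(s["tool_pos"])+r.apply([0,0,.064])-ORG)*1000
    print(round(s["clock"],2),"tip",t.round(1),"F",J.inv().apply(s["contact_force"]).round(1),"rot",(RT.inv()*r).as_rotvec().round(3),"q6",s["q"][5].round(3))
    return t
E
python3 -c "
from h import *
tip_true()"
```

```text
4.8 tip [-116.3   -0.5   24.3] F [0.4 0.4 0.4] rot [0.079 0.003 0.001] q6 0.189
```

>>> carry_out(
  motion=[0,0.5,-0.04,-0.01,0,0,0,0.5,-0.04,-0.01,0,0,0,0.5,-0.03,-0.01,0,0,0,0.5,-0.03,-0.01,0,0,0,0.5,-0.02,-0.01,0,0,0,0.5,-0.01,-0.01,0,0,0,0.5,0,-0.01,0,0,0,0,0,0,0,0],
)

```text
clock: 5.8
tool_pos: [0.4871, -0.0559, 0.0883]
eef_rot: [0.602, 0.798, -0.002, -0.003]
contact_force: [-0.5, -1.1, 0.0]
opening: 0.005
```

```bash
cat >> h.py <<'E'
def lift(tag=None):
    p,w=wcloud()
    if tag: save(p,tag)
    f=p["frame"].astype(int)
    m=(w[...,2]>22)&(w[...,2]<34)&(np.abs(w[...,1])<34)&(np.abs(w[...,0]+25)<70)&(f.max(-1)<95)&(f[...,0]-f[...,2]>12)
    n,l,st,_=cv2.connectedComponentsWithStats(cv2.morphologyEx(m.astype(np.uint8),cv2.MORPH_OPEN,np.ones((2,2))))
    k=1+np.argmax(st[1:,4]); q=w[l==k]
    print("lift n",len(q),"1/99%",np.percentile(q,[1,99],axis=0).round(1).tolist(),"rect",cv2.minAreaRect(q[:,:2].astype(np.float32)))
E
python3 -c "
from h import *
tip_true(); lift('w2')"
```

```text
5.8 tip [-75.5  -0.5  24.3] F [-0.8 -0.9  0. ] rot [0.007 0.003 0.001] q6 0.164
lift n 7189 1/99% [[nan, nan, nan], [nan, nan, nan]] rect ((-26.237178802490234, 6.2938690185546875), (20.08650016784668, 88.85633087158203), 42.71015930175781)
```

>>> carry_out(
  motion=[0,0.5,0,0,0,0,0,0.5,0,0,0,0,0,0.5,0,0,0,0,0,0.4,0,0,0,0,0,0.3,0,0,0,0,0,0.2,0,0,0,0,0,0,0,0,0,0],
)

```text
clock: 6.72
tool_pos: [0.5099, -0.0495, 0.0882]
eef_rot: [0.602, 0.798, -0.002, -0.003]
contact_force: [-0.6, -0.4, 0.7]
opening: 0.006
```

```bash
sed -i 's/(f\[...,0\]-f\[...,2\]>12)/(f[...,0]-f[...,2]>12)\&np.isfinite(w[...,0])/; s/k=1+np.argmax(st\[1:,4\]); q=w\[l==k\]$/k=1+np.argmax(st[1:,4]); q=w[(l==k)\&m]/' h.py
python3 -c "
from h import *
tip_true(); lift('w3')"
```

```text
6.72 tip [-51.8  -0.6  24.2] F [-0.7 -0.3  0.7] rot [0.007 0.003 0.001] q6 0.23
lift n 6977 1/99% [[-37.9, -17.9, 26.4], [21.4, 32.0, 30.6]] rect ((-9.4267578125, 7.610475540161133), (47.763450622558594, 69.91791534423828), 73.57098388671875)
```

View pics/w3.png

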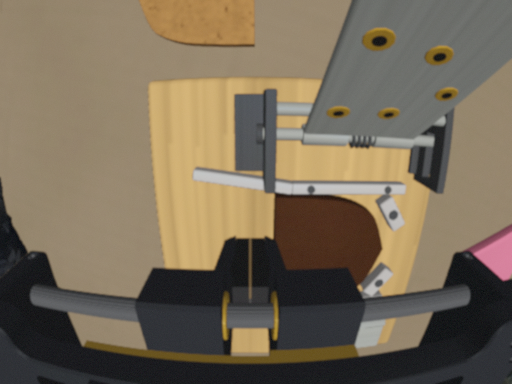

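>>> carry_out(
  motion=[0,0.15,0,0,0,0,0,0.15,0,0,0,0,0,0,0,0,0,0],
)

```text
clock: 7.15
tool_pos: [0.5127, -0.0487, 0.0881]
eef_rot: [0.602, 0.798, -0.002, -0.004]
contact_force: [-0.4, 0.2, 0.8]
opening: 0.008
```

```bash
python3 -c "
from h import *
tip_true(); lift()"
```

```text
7.15 tip [-48.8  -0.6  24.1] F [-0.4  0.3  0.8] rot [0.008 0.003 0.001] q6 0.238
lift n 6948 1/99% [[-35.0, -18.3, 26.7], [24.5, 32.0, 30.5]] rect ((-5.361268997192383, 4.337949752807617), (53.50980758666992, 65.72970581054688), 84.19662475585938)
```

>>> carry_out(
  motion=[0,0.15,0,0,0,0,0,0.15,0,0,0,0,0,0,0,0,0,0],
)

```text
clock: 7.58
tool_pos: [0.5158, -0.0478, 0.0881]
eef_rot: [0.602, 0.798, -0.002, -0.003]
contact_force: [-0.8, -0.4, 1.3]
opening: 0.005
```

```bash
python3 -c "
from h import *
tip_true(); lift()"
```

```text
7.58 tip [-45.6  -0.6  24.1] F [-0.8 -0.1  1.3] rot [0.007 0.003 0.001] q6 0.246
lift n 6937 1/99% [[-31.8, -18.3, 26.9], [27.5, 31.9, 30.6]] rect ((-2.0947628021240234, 7.1216888427734375), (48.374454498291016, 72.71003723144531), 72.45240020751953)
```

>>> carry_out(
  motion=[0,0.1,0,0,0,0,0,0.1,0,0,0,0,0,0,0,0,0,0],
)

```text
clock: 8.0
tool_pos: [0.5174, -0.0473, 0.0881]
eef_rot: [0.602, 0.798, -0.002, -0.004]
contact_force: [-1.4, 0.1, 2.6]
opening: 0.006
```

```bash
python3 -c "
from h import *
tip_true(); lift()"
```

```text
8.0 tip [-44.   -0.6  24.1] F [-1.3  0.5  2.6] rot [0.008 0.003 0.001] q6 0.252
lift n 6941 1/99% [[-30.2, -17.4, 26.9], [29.2, 31.9, 30.6]] rect ((-1.4723434448242188, 7.514944076538086), (47.77469253540039, 69.91509246826172), 74.33708190917969)
```

>>> carry_out(
  motion=[0,0.1,0,0,0,0,0,0.1,0,0,0,0,0,0,0,0,0,0],
)

```text
clock: 8.43
tool_pos: [0.5178, -0.0473, 0.088]
eef_rot: [0.602, 0.798, -0.004, -0.005]
contact_force: [-5.3, -1.5, 6.2]
opening: 0.008
```

```bash
python3 -c "
from h import *
tip_true(); lift('w4')
import cv2
a=cv2.imread('pics/w4.png')[150:330,180:420]; cv2.imwrite('pics/w4c.png',cv2.resize(a,None,fx=3.2,fy=3.2))"
```

```text
8.43 tip [-43.8  -0.7  24. ] F [-5.5  0.   6.2] rot [0.011 0.003 0.001] q6 0.258
lift n 6980 1/99% [[-30.0, -17.4, 26.7], [29.1, 31.9, 30.6]] rect ((-1.2809600830078125, 7.633399963378906), (47.46373748779297, 69.6977310180664), 73.75008392333984)
```

View pics/w4c.png

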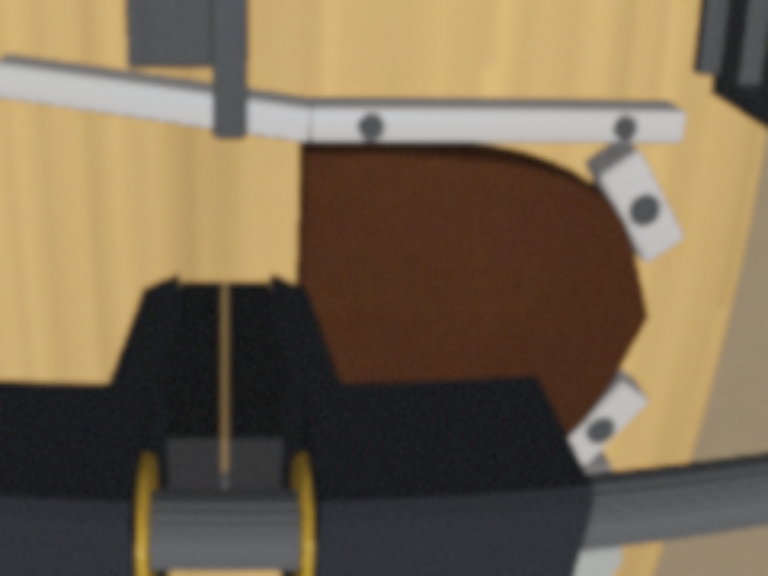

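>>> carry_out(
  motion=[0,0.1,0,0,0,0,0,0,0,0,0,0,0,-0.5,0,0,0,0,0,-1.0,0,0,0,0,0,0,-3,0,0,0,0,0,-4,-0.01,0,0,0,0,-4,0,0,0,0,0,-4,0,0,0],
)

```text
clock: 9.48
tool_pos: [0.5064, -0.0509, 0.2394]
eef_rot: [0.602, 0.798, 0.002, -0.0]
contact_force: [1.2, -0.1, -0.2]
opening: 0.002
```

>>> carry_out(
  motion=[3,1.5,0,0,0,0,4,1,0,0,0,0,4,1,0,0,0,0,4,1,0,0,0,0,1,0.5,0,0,0,0,0,0,0,0,0,0,0,0,0,0,0,0],
)

```text
clock: 10.35
tool_pos: [0.5107, 0.1145, 0.2386]
eef_rot: [0.603, 0.797, 0.001, -0.0]
contact_force: [0.3, 0.3, -0.5]
opening: 0.005
```

```bash
python3 -c "
from h import *
tip_true()
p=snapshot('top'); w=J.inv().apply((cloud(p)-ORG).reshape(-1,3)).reshape(384,512,3)*1000; f=p['frame'].astype(int)
m=(w[...,2]>22)&(w[...,2]<34)&(np.abs(w[...,1])<34.5)&(np.abs(w[...,0]+5)<60)&(f.max(-1)<95)&(f[...,0]-f[...,2]>12)
q=w[m]; print(m.sum(), np.percentile(q,[0,1,99,100],axis=0).round(1).tolist())
# straight-edge slope
e=[(y,q[np.abs(q[:,1]-y)<4,0].min()) for y in range(-28,29,7)]; print(np.round(e,1).tolist())
"
```

```text
10.35 tip [ -5.4 156.7 174.6] F [ 0.4  0.2 -0.5] rot [-0.001  0.002  0.003] q6 0.589
691 [[-29.6, -30.5, 22.6], [-28.8, -29.1, 24.3], [27.7, 31.3, 31.6], [29.9, 32.7, 33.2]]
[[-28.0, -29.1], [-21.0, -29.1], [-14.0, -28.8], [-7.0, -29.3], [0.0, -29.1], [7.0, -29.0], [14.0, -29.6], [21.0, -28.8], [28.0, -29.4]]
```

>>> carry_out(
  motion=[0,0.5,4,0,0,0,0,0.1,4,0,0,0,0,0,0.4,0,0,0,-2,0,0,0,0,0,-2,0,0,0,0,0,-2,0,0,0,0,0,-1.5,0,0,0,0,0,0,0,0,0,0,0],
)

```text
clock: 11.4
tool_pos: [0.5377, 0.0447, 0.1553]
eef_rot: [0.604, 0.797, 0.002, 0.0]
contact_force: [0.5, 1.3, 0.3]
opening: 0.005
```

```bash
python3 -c "
from h import *
tip_true()
p=snapshot('scene'); save(p,'s2'); w=J.inv().apply((cloud(p)-ORG).reshape(-1,3)).reshape(384,512,3)*1000
import cv2
a=cv2.imread('pics/s2.png')[120:280,190:390]; cv2.imwrite('pics/s2c.png',cv2.resize(a,None,fx=3,fy=3))"
```

```text
11.4 tip [ 1.5 82.2 91.3] F [0.8 1.1 0.3] rot [-0.003  0.002  0.004] q6 0.433
```

View pics/s2c.png

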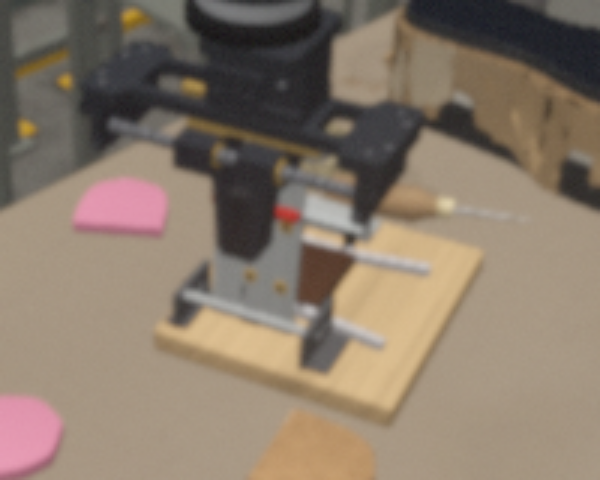

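>>> carry_out(
  motion=[-1.4,0,0,0,0,0,-1.3,0,0.1,0,0,0,-1.3,0,0.7,0,0,0,-0.95,0,0.75,0,0,0,-0.55,0,0.6,0,0,0,-0.45,0,0.65,0,0,0,0,0,0,0,0,0],
)

```text
clock: 12.32
tool_pos: [0.5532, -0.0111, 0.1258]
eef_rot: [0.602, 0.798, 0.001, -0.001]
contact_force: [-0.2, -0.4, 1.9]
opening: 0.006
```

```bash
cat >> h.py <<'E'
def flapz():
    for n in ("top","scene"):
        p=snapshot(n); w=J.inv().apply((cloud(p)-ORG).reshape(-1,3)).reshape(384,512,3)*1000; f=p['frame'].astype(int)
        red=(f[...,0]-f[...,1]>60)&(f[...,0]-f[...,2]>50)&(np.abs(w[...,0])<45)&(np.abs(w[...,1])<100)
        if red.sum()>3: print(n,"rib n",red.sum(),np.percentile(w[red],[5,50,95],axis=0).round(1).tolist())
E
python3 -c "
from h import *
tip_true(); flapz()"
```

```text
12.32 tip [ 0.9 24.4 61.8] F [-0.3 -0.3  1.9] rot [-0.001  0.003  0.001] q6 0.412
scene rib n 18 [[-25.8, -1.0, 78.6], [-18.3, 0.5, 81.4], [-11.0, 2.8, 82.9]]
```

>>> carry_out(
  motion=[-0.5,0,0.7,0,0,0,-0.4,0,0.8,0,0,0,-0.2,0,0.7,0,0,0,-0.1,0,0.4,0,0,0,0,0,0.2,0,0,0,0,0,0,0,0,0],
)

```text
clock: 13.18
tool_pos: [0.5567, -0.0222, 0.0983]
eef_rot: [0.602, 0.798, 0.002, -0.0]
contact_force: [0.2, 0.8, 1.3]
opening: 0.006
```

```bash
python3 -c "
from h import *
tip_true(); flapz()"
```

```text
13.18 tip [ 1.4 12.7 34.3] F [0.5 0.7 1.3] rot [-0.002  0.003  0.001] q6 0.365
scene rib n 22 [[-24.6, -18.3, 39.9], [-17.3, -14.2, 42.3], [-10.0, -11.8, 44.1]]
```

>>> carry_out(
  motion=[0,0,0.2,0,0,0,-0.5,0,0,0,0,0,-0.5,0,0,0,0,0,-0.2,0,0,0,0,0,0,0,0,0,0,0],
)

```text
clock: 13.9
tool_pos: [0.5602, -0.0313, 0.097]
eef_rot: [0.602, 0.799, 0.003, -0.001]
contact_force: [-0.5, 4.9, 7.2]
opening: 0.011
```

```bash
python3 -c "
from h import *
tip_true(); flapz()"
```

```text
13.9 tip [ 2.3  3.3 33. ] F [0.8 4.8 7.2] rot [-0.004  0.006 -0.001] q6 0.372
scene rib n 22 [[-24.9, -18.9, 38.8], [-18.0, -13.6, 41.7], [-11.8, -10.6, 43.0]]
```

>>> carry_out(
  motion=[-0.4,0,0,0,0,0,-0.4,0,0,0,0,0,-0.4,0,0,0,0,0,0,0,0,0,0,0],
)

```text
clock: 14.5
tool_pos: [0.5633, -0.0418, 0.0969]
eef_rot: [0.601, 0.799, 0.004, -0.002]
contact_force: [-1.8, 6.6, 6.0]
opening: 0.005
```

```bash
python3 -c "
from h import *
tip_true(); flapz()"
```

```text
14.5 tip [ 2.4 -7.7 32.9] F [0.  6.8 6. ] rot [-0.004  0.007 -0.002] q6 0.384
scene rib n 21 [[-24.7, -21.9, 37.4], [-18.4, -18.4, 40.6], [-12.7, -16.4, 43.5]]
```

>>> carry_out(
  motion=[-0.4,0,0,0,0,0,-0.4,0,0,0,0,0,-0.3,0,0,0,0,0,0,0,0,0,0,0],
)

```text
clock: 15.1
tool_pos: [0.5664, -0.0526, 0.0968]
eef_rot: [0.601, 0.799, 0.004, -0.002]
contact_force: [-2.1, 5.3, 5.7]
opening: 0.003
```

```bash
python3 -c "
from h import *
tip_true(); flapz()"
```

```text
15.1 tip [  2.4 -18.9  32.8] F [-0.6  5.7  5.7] rot [-0.004  0.007 -0.002] q6 0.396
scene rib n 18 [[-25.8, -31.3, 37.2], [-20.5, -29.5, 41.8], [-13.9, -26.7, 43.0]]
```

>>> carry_out(
  motion=[-0.3,0,0,0,0,0,-0.3,0,0,0,0,0,0,0,0,0,0,0],
)

```text
clock: 15.58
tool_pos: [0.567, -0.0546, 0.0967]
eef_rot: [0.6, 0.8, 0.005, -0.004]
contact_force: [-4.9, 13.4, 7.9]
opening: 0.004
```

```bash
python3 -c "
from h import *
tip_true(); flapz()"
```

```text
15.57 tip [  2.4 -20.6  32.7] F [-1.  14.2  7.9] rot [-0.004  0.012 -0.005] q6 0.402
scene rib n 20 [[-25.6, -34.3, 38.2], [-19.8, -31.3, 41.1], [-13.0, -29.1, 42.9]]
```

>>> carry_out(
  motion=[0.2,0,-0.15,0,0,0,0.2,0,-0.2,0,0,0,0.1,0,-0.3,0,0,0,0,0,-1,0,0,0,0.5,0,-3,0,0,0,0,0,-4,0,0,0,0,0,-4,0,0,0,0,0,0,0,0,0],
)

```text
clock: 16.68
tool_pos: [0.5668, -0.0533, 0.2259]
eef_rot: [0.603, 0.798, 0.003, 0.002]
contact_force: [0.0, 1.0, -0.4]
opening: 0.007
```

>>> carry_out(
  motion=[0,-4,-2,0,0,0,0,-4,-1,0,0,0,0,-3,0,0,0,0,0,0,0,0,0,0],
)

```text
clock: 17.18
tool_pos: [0.4567, -0.0842, 0.252]
eef_rot: [0.603, 0.798, 0.0, -0.002]
contact_force: [0.1, 0.3, 0.2]
opening: 0.004
```

```bash
python3 -c "
from h import *
tip_true(); flapz(); p,w=wcloud(); save(p,'w5')
f=p['frame'].astype(int)
m=(w[...,2]>28)&(w[...,2]<42)&(np.abs(w[...,0])<20)&(w[...,1]>0)&(w[...,1]<48)
q=w[m]; print('plate',m.sum(),np.polyfit(q[:,1],q[:,2],1),np.median(q,0))
red=(f[...,0]-f[...,1]>60)&(f[...,0]-f[...,2]>50)&(np.abs(w[...,0])<45)&(np.abs(w[...,1])<100); print(np.percentile(w[red],[5,50,95],axis=0).round(1))
t=snapshot('top')
for n in ['spare_lift','tack_tin','awl']:
    d=finder.masks_of(t,n)[0]; print(n,d['p'],d['extent'])
import cv2
cv2.imwrite('pics/w5c.png',cv2.resize(p['frame'][60:330,200:460,::-1],None,fx=2.2,fy=2.2))"
```

```text
17.18 tip [-112.1  -19.3  188. ] F [0.2 0.3 0.2] rot [0.002 0.003 0.003] q6 0.541
top rib n 59 [[-23.7, -34.2, 44.0], [0.5, -32.0, 46.1], [24.9, -29.9, 48.2]]
scene rib n 63 [[-23.5, -33.6, 41.5], [-1.5, -30.8, 45.0], [22.0, -28.3, 47.3]]
plate 1562 [-1.69147599e-02  3.62801256e+01] [-0.49666889 24.36033786 35.85969588]
[[-25.  -35.6  45.7]
 [ -0.1 -33.3  47.4]
 [ 26.2 -31.4  48.6]]
spare_lift 0.81 [212.2, 239.4, 244.8, 271.2]
tack_tin 0.78 [331.5, 144.9, 370.4, 172.7]
awl 0.96 [327.2, 176.9, 363.1, 234.3]
```

View pics/w5c.png

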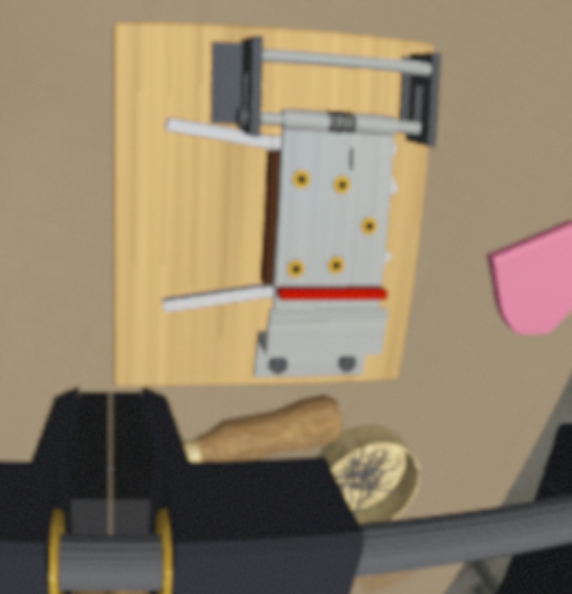

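```bash
python3 -c "
from h import *
print(workorder.finish_job())"
```

```text
the job is handed in; nothing more can be done
None
```

The heel lift is pushed home in the vee stop, and the flap is folded over it and tucked under the lip. It stayed shut when I let go. I handed the job in at about 17 s of the 56 s allowed; no verdict is reported.

**Heel lift:** I pushed it with the closed fingertips until it stopped and the force rose to about 5.5 N. The top view then showed its straight edge square to the rails. I measured that edge at x = -29 to -30 mm instead of -32. I put this down to an error of about 2 mm in x in my jig origin, because the rail ends were off by the same amount.

**Flap:** I folded it down with its slide still near 0. I then pushed it by the rib until it stopped hard, at about 14 N and within a millimetre of the expected full slide. After release the rib's hinge-side face is at y of about -30 mm, and the plate slopes by about 0.02 rad, well under the 0.07 limit.

**Spare lift, tin and awl:** the outlines found for the spare lift and the tin are within 2 px of where they were. The awl's outline came out longer, which I took to be its blade being detected this time. The arm never went near it.

**One hitch:** on the first approach joint 6 reached its lower limit. I tilted the tool slightly, by about 0.08 rad, and straightened it again during the push.

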